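# Pack the home-visit sampling tray

## Robot

A 6-joint arm with a two-finger parallel gripper is mounted at the origin on a cart in front of the work surface, level with it; the furniture and walls round the work are solid. World frame = base frame: x ahead of the robot, y to its left, z up, the work surface at z = 0. Lengths are in m, angles in degrees, forces in N, time in s.
With the tool pointing down it reaches from about 0.4 to 0.825 m from the base axis. Payload 7 kg.
Tool frame: the origin (TCP) lies midway between the tips of the shut fingers; the grasp point (between the pads) lies r.grasp_offset behind it (r.grasp_offset is the distance from the TCP to the grasp point, in m); x points along the fingers, z is the direction in which the jaws open and shut, and the axes are right-handed (so a half turn about x gives the same grasp; the last joint's range is limited). The gripper opens to 88 mm and grips with 3 to 60 N. Pads are 19 mm wide; open, the fingers measure 130 mm over their backs; the gripper's body (78 mm by 193 mm) begins 47 mm behind the grasp point.
Start: joints at [88.814, 20.546, 0.682, 0, -70.136, -16.507], TCP at [0.205, 0.643, 0.227] pointing down, gripper open.
Joint ranges: [-176.03, 176.03], [-82.01, 121.73], [-58.28, 71.71], [-173.87, 95.51], [-174.79, -0.11], [-173.66, 173.66]. Speed limits (degrees/s): [136.94, 136.94, 172.46, 180, 180, 180].

## Interface

Orientations are given as [roll, pitch, yaw] about the fixed x, y, z axes, in that order (R = Rz(yaw) Ry(pitch) Rx(roll)).
In Python, from plant import readout, vision, close_job, r gives the robot as it stands.
- The arm moves only by the shell command python3 -m handwheel 'ROWS' [OPENING] [FORCE]. ROWS is JSON, a list that holds one entry, the list of rows, each a list of 4 numbers: the shift along the world's x, y, z in units of 40 mm (1.0 is 40 mm), then the turn about the world's z in units of 5 degrees (1.0 is 5 degrees). In form: [[[tx, ty, tz, roll], ...]]. A call has 1 to 8 rows; each row shifts and turns the pose as measured when the row begins; what a row does not reach is not made up. A row lasts 1/10 s, in which the tool goes at most 50 mm and 8.59 degrees, less where a joint would pass 70% of its speed; a pose out of reach is approached as far as the arm can. A call is refused whole if a number of a shift passes 1 or a number of a turn 1, either way. A call with a gripper value outside its range is refused whole. OPENING is the finger opening in mm, from 0 to 87.6, set as the call begins (- or left out, the last holds). The fingers move at their own pace and stop on an object; FORCE is the grip in N (left out, the last holds). Time passes only in rows, so rows that do not move let the fingers close. It gives the time, the measured TCP pose, the force and the opening at its end, in the units of the state.
- readout.get_state(): the state, without advancing time (a new reading comes with each control period).
- vision.capture(name): name is "side" or "top" or "wrist"; returns the picture (400x640x3 uint8, blue, green, red); there is no depth.
- vision.get_calibration(name): a dict with "intrinsics" (3x3 intrinsics, pixels), "pose" (4x4, takes a point from camera to world coordinates). Camera axes: x right, y up, looking along -z (the intrinsics and any distortion apply to the point x, -y, -z); pixel columns grow to the right and rows downward; lengths in m; the calibration is good to about 2 mm. A picture is of the moment at which its call begins: read the wrist's pose just before it. get_calibration takes no time and is no camera call; for the wrist camera it gives the pose at the moment of the call.
- close_job(): hands the job in, once; it reports no verdict.
The state is a dict: "time_s": time; "joints": joint angles; "qd": joint speeds; "joint_torque": joint torques, N m; "tcp_pos": TCP position; "eef_rot": TCP orientation; "contact_force": force on the tool from outside, world axes, zero at the start; "moment": the same for the moment, N m; "gripper_width": finger opening in m.
Only numpy, scipy, OpenCV 4.12 (cv2) and the standard library are available. Lean on these libraries where they do the work, as an engineer would, in place of code of your own. Each camera call takes 0.05 s, during which the arm holds its last target.

## Task

From the row of things standing in front of the white carry tray, pack the tray for a home visit: stand the red-lidded specimen cup in the red bay, the hand gel bottle with the blue cap in the blue bay, the brown dropper bottle in the orange bay and the tall white test strip tube in the green bay, each upright on the bay's floor. Set the things down rather than drop them, knock nothing over, and leave the yellow-lidded cup and the pale dropper bottle where they stand.

Things in the scene. Friction and masses are not known exactly. Their poses are not given: they have to be found in the camera images.
- red_cup_c (a point): Specimen cup with a RED screw lid, stands upright in the row in front of the tray (other cups far to the left are fixed and not meant); 72 mm tall, tapered whitish cup up to 56 mm across, lid 61 mm across from 61 to 72 mm height; 50 g. Can be gripped by the lid. The point given is its centre, half-way up; its z axis points up.
- gel_c (a point): Hand gel bottle, pale body with a BLUE round cap, stands upright (its foot is a little rounded, it may lean by 3 degrees); 123 mm tall; body 34 mm thick along its own x and 50 mm wide along its own y up to about 100 mm height, cap 27 mm across from 102 to 123 mm; 110 g. Can be gripped across the 34 mm, high on the body. The point given is its centre, half-way up; its z axis points up.
- brown_dropper_c (a point): Dropper bottle of BROWN glass with a white dropper cap, stands upright; 108 mm tall; round body 44 mm across up to 70 mm height (shoulder at the top), cap collar 25 mm across from 70 to 87 mm, rubber bulb 14 mm across above; 75 g. Can be gripped by the collar. The point given is its centre, half-way up; its z axis points up.
- strip_tube_c (a point): Test strip tube, tall white tube with a white snap cap and rows of small coloured squares on its side, stands upright; 126 mm tall; body 43 mm across, its axis about 2 mm towards its own +x from the given point; cap about 48 mm across from 112 to 126 mm with a small tab; 45 g. Can be gripped by the upper body, under the cap. The point given is its centre, half-way up; its z axis points up.
- yellow_cup_c (a point): Look-alike that stays where it is: the same specimen cup but with a YELLOW lid, 72 mm tall, 62 mm across. The point given is its centre, half-way up; its z axis points up.
- pale_dropper_c (a point): Look-alike that stays where it is: smaller dropper bottle of PALE cream colour with a white cap, 86 mm tall, 36 mm across. The point given is its centre, half-way up; its z axis points up.
- bay_red_in (a point): The RED bay of the white carry tray: a square red plastic box, open above, inside 82 x 82 mm, wall 5 mm thick, rim 11 mm above its inner floor. The point given is the centre of the inner floor, 9 mm above the worktop; z up; x and y lie along the bay's sides. The four bays sit in one row along the tray's long axis (y), 95 mm apart, in an order that changes. Tray and bays do not move.
- bay_blue_in (a point): The BLUE bay of the white carry tray: a square blue plastic box, open above, inside 82 x 82 mm, wall 5 mm thick, rim 11 mm above its inner floor. The point given is the centre of the inner floor, 9 mm above the worktop; z up; x and y lie along the bay's sides. The four bays sit in one row along the tray's long axis (y), 95 mm apart, in an order that changes. Tray and bays do not move.
- bay_orange_in (a point): The ORANGE bay of the white carry tray: a square orange plastic box, open above, inside 82 x 82 mm, wall 5 mm thick, rim 11 mm above its inner floor. The point given is the centre of the inner floor, 9 mm above the worktop; z up; x and y lie along the bay's sides. The four bays sit in one row along the tray's long axis (y), 95 mm apart, in an order that changes. Tray and bays do not move.
- bay_green_in (a point): The GREEN bay of the white carry tray: a square green plastic box, open above, inside 82 x 82 mm, wall 5 mm thick, rim 11 mm above its inner floor. The point given is the centre of the inner floor, 9 mm above the worktop; z up; x and y lie along the bay's sides. The four bays sit in one row along the tray's long axis (y), 95 mm apart, in an order that changes. Tray and bays do not move.

How it is judged (in metres and radians):
At the end, for the whole second after the job is handed in: Each of the four things in its bay: upright (within 0.2 rad), on the bay's floor (height within 6 mm), centre within 25 mm of the bay's along each side, at rest; yellow-lidded cup and pale dropper bottle upright (within 0.2 rad) and within 30 mm of where they stood (x of red_cup_c in the frame of bay_red_in between -0.025 and 0.025 m and y of red_cup_c in the frame of bay_red_in between -0.025 and 0.025 m and z of red_cup_c in the frame of bay_red_in between 0.03 and 0.042 m and angle between each of red_cup_c, gel_c, brown_dropper_c, strip_tube_c, yellow_cup_c, pale_dropper_c's own z axis and vertical below 0.2 rad and linear speed of each of red_cup, gel, brown_dropper, strip_tube below 0.02 m/s and x of gel_c in the frame of bay_blue_in between -0.025 and 0.025 m and y of gel_c in the frame of bay_blue_in between -0.025 and 0.025 m and z of gel_c in the frame of bay_blue_in between 0.0555 and 0.0675 m and x of brown_dropper_c in the frame of bay_orange_in between -0.025 and 0.025 m and y of brown_dropper_c in the frame of bay_orange_in between -0.025 and 0.025 m and z of brown_dropper_c in the frame of bay_orange_in between 0.048 and 0.06 m and x of strip_tube_c in the frame of bay_green_in between -0.025 and 0.025 m and y of strip_tube_c in the frame of bay_green_in between -0.025 and 0.025 m and z of strip_tube_c in the frame of bay_green_in between 0.057 and 0.069 m and distance of each of yellow_cup_c, pale_dropper_c from where it was at the start of the episode below 0.03 m); the robot touches nothing.
It fails at once if one of the four things is tipped over (angle between any of red_cup_c, gel_c, brown_dropper_c, strip_tube_c's own z axis and vertical above 0.8 rad).
It fails at once if one of the four things is let go in the air, more than 30 mm above where it would stand in a bay ((contact force between each of the fingers, the arm and red_cup below 0.01 N and height (world z) of red_cup_c above 0.075 m) or (contact force between each of the fingers, the arm and gel below 0.01 N and height (world z) of gel_c above 0.1005 m) or (contact force between each of the fingers, the arm and brown_dropper below 0.01 N and height (world z) of brown_dropper_c above 0.093 m) or (contact force between each of the fingers, the arm and strip_tube below 0.01 N and height (world z) of strip_tube_c above 0.102 m)).
It fails at once if the yellow-lidded cup or the pale dropper bottle is moved by more than 30 mm (distance of any of yellow_cup_c, pale_dropper_c from where it was at the start of the episode above 0.03 m).
It also fails if it takes over 101 s, if anything falls off the work surface, if the arm or the gripper's body presses on something with over 40 N, if the wrist force passes 120 N, or if a joint passes its speed limit or range.

## Working session

There is one attempt and no reset: what is moved stays moved. The work goes in short steps, Python scripts to look and compute and a shell command to move; the robot and the scene stay as the last step left them, time stands still between calls to the robot, and variables do not carry over. Pictures are saved under pics/ and viewed, and the job is handed in when it is done.

```bash
ls; mkdir -p pics
python3 - <<'E'
from plant import readout, vision, r
import cv2,json
s=readout.get_state();print(s, r.grasp_offset)
for n in ("side","top","wrist"):
    c=vision.get_calibration(n);print(n,c)
    cv2.imwrite(f"pics/{n}0.png",vision.capture(n))
E
```

```text
pics
{'time_s': 0.0, 'joints': array([ 8.88126435e+01,  2.05920522e+01,  6.32994282e-01, -2.11643409e-02,
       -7.01370021e+01, -1.65100899e+01]), 'qd': array([ 0.01708033,  0.04440654, -0.04023575, -0.02729171,  0.07690411,
        0.02862379]), 'joint_torque': array([ 9.08765778e-04, -5.82712841e+01,  2.93042529e+01,  6.99683368e+00,
        6.95352210e-03, -1.65289262e-04]), 'tcp_pos': array([0.205028  , 0.64257595, 0.22560653]), 'eef_rot': array([   4.81019869,   89.90190049, -102.89445545]), 'contact_force': array([ 0.05723806, -0.60086718,  0.79535078]), 'moment': array([ 0.02756758,  0.00977172, -0.00643392]), 'gripper_width': 0.08731245913096139} 0.0188
side {'intrinsics': array([[518.77226284,   0.        , 315.83658338],
       [  0.        , 518.77226284, 200.97825833],
       [  0.        ,   0.        ,   1.        ]]), 'pose': array([[ 0.46462881,  0.65935479, -0.59107641, -0.06671811],
       [-0.88550422,  0.34712087, -0.30885171, -0.3058618 ],
       [ 0.0015321 ,  0.66690206,  0.74514381,  0.83764012],
       [ 0.        ,  0.        ,  0.        ,  1.        ]])}
[... 158 characters left out ...]
  1.        ]]), 'pose': array([[-0.01342762,  0.99161341, -0.12854003,  0.44301672],
       [-0.99989707, -0.01266617,  0.00673947, -0.01196937],
       [ 0.00505483,  0.12861729,  0.99168142,  0.94576253],
       [ 0.        ,  0.        ,  0.        ,  1.        ]])}
wrist {'intrinsics': array([[316.52425202,   0.        , 318.59013008],
       [  0.        , 316.52425202, 203.92851543],
       [  0.        ,   0.        ,   1.        ]]), 'pose': array([[-0.30386654,  0.91985338,  0.24806225,  0.27268529],
       [-0.9527137 , -0.29374491, -0.0777852 ,  0.62171353],
       [ 0.00131604, -0.25996862,  0.96561617,  0.38485967],
       [ 0.        ,  0.        ,  0.        ,  1.        ]])}
```

View pics/top0.png

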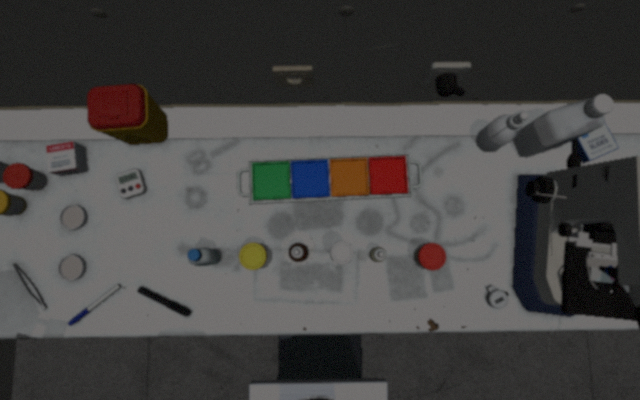

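View pics/side0.png

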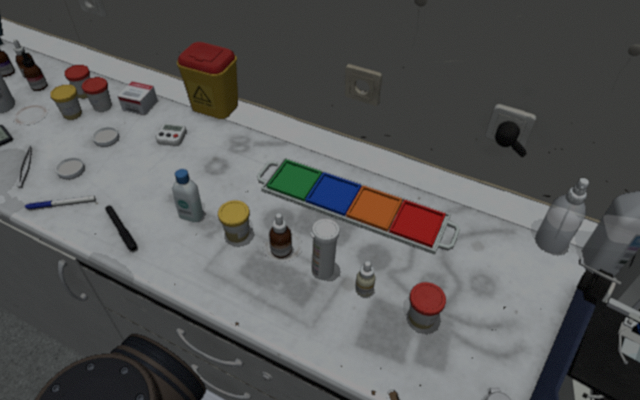

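View pics/wrist0.png

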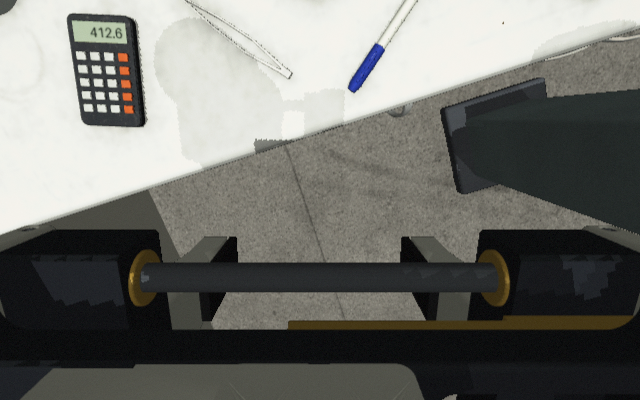

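The top view shows the row from left to right: gel (cap at 194,254), yellow cup (253,256), brown dropper (298,252), strip tube (341,252), pale dropper (378,254), red cup (431,256). The bays run green (270,180), blue (310,178), orange (350,177), red (389,175). The side view shows the same order.

```bash
cat > h.py <<'E'
import numpy as np,cv2
from plant import readout,vision,r
def ray(c,u,v):
    K=c["intrinsics"];P=c["pose"]
    d=np.linalg.inv(K)@[u,v,1.];d=np.array([d[0],-d[1],-d[2]])
    return P[:3,3],P[:3,:3]@d
def plane(c,u,v,z):
    o,d=ray(c,u,v);return o+d*(z-o[2])/d[2]
def proj(c,p):
    P=c["pose"];q=P[:3,:3].T@(np.array(p)-P[:3,3]);K=c["intrinsics"]
    return np.array([K[0,0]*q[0]/-q[2]+K[0,2],K[1,1]*-q[1]/-q[2]+K[1,2]])
def hsv(img):return cv2.cvtColor(img,cv2.COLOR_BGR2HSV)
def blobs(m,minA=20):
    n,l,s,c=cv2.connectedComponentsWithStats(m.astype(np.uint8))
    return [(s[i,4],tuple(s[i,:4]),tuple(c[i].round(1))) for i in range(1,n) if s[i,4]>=minA]
E
python3 - <<'E'
from h import *
t=cv2.imread("pics/top0.png");s=cv2.imread("pics/side0.png")
for n,im,roi in(("top",t,(180,140,480,290)),("side",s,(150,140,480,340))):
    H=hsv(im);c=vision.get_calibration(n)
    for nm,lo,hi in(("red",170,8),("orange",9,18),("yellow",20,32),("green",45,85),("blue",98,125)):
        h=H[...,0];m=((h>=lo)&(h<=hi)) if lo<hi else ((h>=lo)|(h<=hi))
        m=m&(H[...,1]>140)&(H[...,2]>50)
        k=np.zeros_like(m);k[roi[1]:roi[3],roi[0]:roi[2]]=1
        for b in blobs(m&k,25):
            print(n,nm,b[0],tuple(map(int,b[1])),b[2],[plane(c,*b[2],z).round(4)[:2].tolist() for z in(.009,.072,.123)])
cv2.imwrite("pics/t1.png",cv2.convertScaleAbs(cv2.resize(t[225:285,180:460],None,fx=2.8,fy=2.8,interpolation=2),alpha=1.5))
cv2.imwrite("pics/s1.png",cv2.convertScaleAbs(cv2.resize(s[150:340,160:460],None,fx=2.6,fy=2.6,interpolation=2),alpha=1.5))
E
```

```text
top red 1366 (368, 156, 40, 38) (np.float64(387.3), np.float64(174.9)) [[0.6335, -0.1766], [0.6207, -0.1655], [0.6104, -0.1566]]
top red 559 (418, 244, 27, 26) (np.float64(431.2), np.float64(256.2)) [[0.4354, -0.2743], [0.4359, -0.2567], [0.4363, -0.2424]]
top orange 1385 (330, 158, 40, 38) (np.float64(349.6), np.float64(176.6)) [[0.6305, -0.0844], [0.6179, -0.0795], [0.6077, -0.0756]]
top yellow 530 (240, 244, 27, 25) (np.float64(252.8), np.float64(255.8)) [[0.442, 0.1498], [0.4421, 0.1389], [0.4421, 0.1301]]
top green 1286 (253, 162, 38, 37) (np.float64(271.0), np.float64(180.2)) [[0.6239, 0.1072], [0.6118, 0.0992], [0.6019, 0.0927]]
top blue 1338 (290, 160, 39, 38) (np.float64(309.4), np.float64(178.4)) [[0.6272, 0.0137], [0.6148, 0.012], [0.6048, 0.0106]]
top blue 93 (189, 250, 11, 10) (np.float64(194.1), np.float64(254.5)) [[0.447, 0.289], [0.4467, 0.2687], [0.4465, 0.2523]]
side red 1618 (389, 200, 56, 47) (np.float64(416.8), np.float64(222.6)) [[0.6347, -0.175], [0.5814, -0.1849], [0.5382, -0.193]]
side red 890 (410, 283, 35, 32) (np.float64(427.2), np.float64(298.6)) [[0.4729, -0.255], [0.4319, -0.2588], [0.3987, -0.262]]
side orange 1513 (347, 186, 55, 45) (np.float64(374.3), np.float64(207.7)) [[0.6314, -0.0809], [0.5783, -0.098], [0.5353, -0.1119]]
side yellow 595 (219, 201, 30, 25) (np.float64(233.4), np.float64(213.3)) [[0.4793, 0.1745], [0.4378, 0.138], [0.4042, 0.1084]]
side green 1199 (267, 160, 54, 39) (np.float64(293.9), np.float64(179.4)) [[0.6249, 0.1108], [0.5723, 0.0791], [0.5298, 0.0535]]
side blue 113 (176, 170, 11, 13) (np.float64(181.2), np.float64(175.8)) [[0.5171, 0.3396], [0.4727, 0.2905], [0.4368, 0.2508]]
side blue 1405 (305, 173, 56, 42) (np.float64(332.6), np.float64(193.1)) [[0.6279, 0.016], [0.5751, -0.0084], [0.5323, -0.0282]]
```

View pics/t1.png

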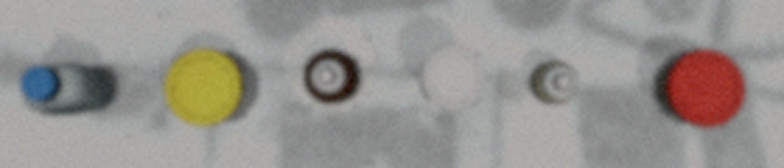

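View pics/s1.png

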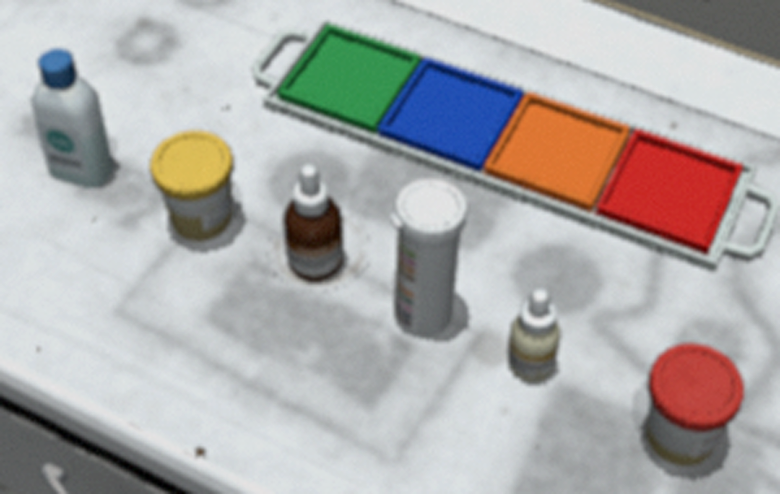

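Run:
```python
from h import *
from scipy.spatial.transform import Rotation as R
T=vision.get_calibration("top");S=vision.get_calibration("side")
for n,u,z in(("brown",(297.1,251.8),.108),("strip",(341.1,252.5),.126),("pale",(380.4,254.3),.086)):print(n,plane(T,*u,z))
print(plane(S,278.8,214.6,.107),plane(S,326.2,229.6,.126))
e=readout.get_state()["eef_rot"];M=R.from_euler("xyz",e,degrees=True).as_matrix();print(M.round(3))
```

```text
brown [0.44929722 0.03859664 0.108     ]
strip [ 0.44648876 -0.05406437  0.126     ]
pale [ 0.44160789 -0.14187441  0.086     ]
[0.45110665 0.04180779 0.107     ] [ 0.44657909 -0.05829573  0.126     ]
[[-0.     0.953 -0.304]
 [-0.001 -0.304 -0.953]
 [-1.     0.     0.001]]
```

```bash
python3 -m handwheel '[[[0.5,-0.8,0,-1],[0.5,-0.8,0,-1],[0.5,-0.8,0,-1],[0.5,-0.8,0,-1],[0.5,-0.8,0,-1],[0.5,-0.8,0,-1],[0.5,-0.8,0,-1],[0.5,-0.8,0,-1]]]' 87 30
```

```text
time_s: 0.95
tcp_pos: [0.3661, 0.3791, 0.2216]
eef_rot: [17.0, 89.6, -131.8]
contact_force: [0.5, -0.1, -0.6]
gripper_width: 0.087
```

```bash
python3 -m handwheel '[[[0.3,-0.5,0,-1],[0.3,-0.5,0,-1],[0.3,-0.5,0,-1],[0.3,-0.5,0,-1],[0.3,-0.5,0,-1],[0.3,-0.4,0,-1],[0.1,-0.1,0,-0.3],[0,0,0,0]]]'
cat >> h.py <<'E'
from scipy.spatial.transform import Rotation as R
def jaw():
    s=readout.get_state();M=R.from_euler("xyz",s["eef_rot"],degrees=True).as_matrix()
    return s["tcp_pos"].round(4),np.degrees(np.arctan2(M[1,2],M[0,2])).round(2),M[:,0].round(3),round(s["time_s"],2)
def snap(n,name):
    c=vision.get_calibration(n);i=vision.capture(n);cv2.imwrite(f"pics/{name}.png",i);return c,i
E
python3 - <<'E'
from h import *
print(jaw());c,i=snap("wrist","w1");print(c["pose"].round(4).tolist(),jaw()[0])
E
```

```text
time_s: 1.75
tcp_pos: [0.4452, 0.2487, 0.2211]
eef_rot: [17.9, 89.5, -164.2]
contact_force: [-0.0, -0.3, -0.8]
gripper_width: 0.0872
(array([0.4452, 0.2487, 0.2211]), np.float64(177.92), array([-0.008, -0.002, -1.   ]), 1.75)
[[-0.9993, -0.037, -0.0018, 0.445], [0.0362, -0.9655, -0.2579, 0.1793], [0.0078, -0.2578, 0.9662, 0.3804], [0.0, 0.0, 0.0, 1.0]] [0.4449 0.249  0.221 ]
```

View pics/w1.png

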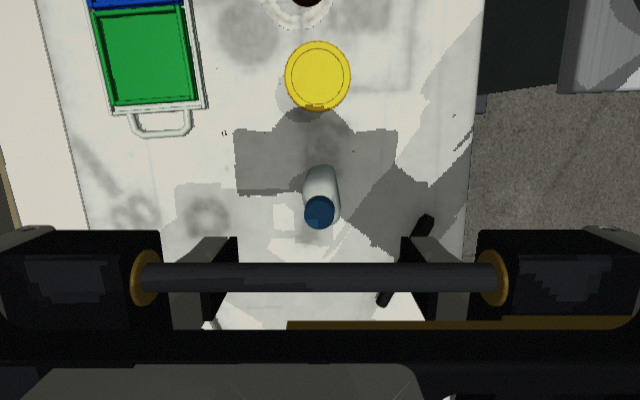

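Run:
```python
from h import *
i=cv2.imread("pics/w1.png")
cv2.imwrite("pics/w1c.png",cv2.convertScaleAbs(cv2.resize(i[140:260,250:390],None,fx=5,fy=5,interpolation=2),alpha=1.6))
c=vision.get_calibration("wrist")
H=hsv(i);m=(H[...,0]>95)&(H[...,0]<125)&(H[...,1]>120);m[:130]=0
b=blobs(m,80);print(b)
for q in b:print(plane(c,*q[2],.123),plane(c,*q[2],.118))
```

```text
[(np.int32(781), (np.int32(305), np.int32(196), np.int32(29), np.int32(33)), (np.float64(319.1), np.float64(212.2)))]
[0.44500042 0.2555805  0.123     ] [0.44500416 0.25705625 0.118     ]
```

View pics/w1c.png

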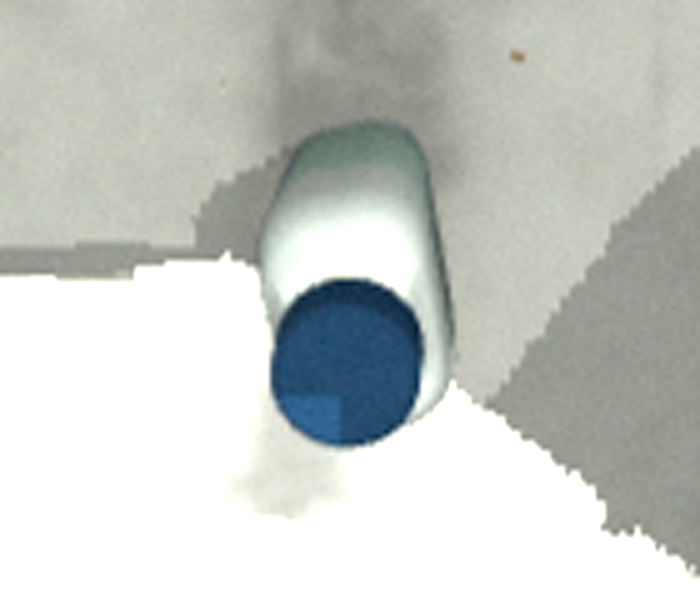

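The wrist view puts the gel cap at about (319,212), with the body turned about 15–20° from square. I'll look from straight above to measure it.

```bash
python3 -m handwheel '[[[0,0.95,0,0],[0,0.95,0,0],[0,0,0,0]]]'
python3 - <<'E'
from h import *
print(jaw());c,i=snap("wrist","w2");print(c["pose"][:3,3])
u=proj(c,[.445,.255,.1]);print(u);x,y=u.astype(int)
a=i[max(y-60,0):y+60,x-70:x+70];print(max(y-60,0),x-70)
cv2.imwrite("pics/w2c.png",cv2.convertScaleAbs(cv2.resize(a,None,fx=5,fy=5,interpolation=2),alpha=1.5))
E
```

```text
time_s: 2.1
tcp_pos: [0.4437, 0.3285, 0.2213]
eef_rot: [11.3, 89.6, -170.5]
contact_force: [-0.1, -1.5, -0.3]
gripper_width: 0.087
(array([0.4437, 0.3285, 0.2213]), np.float64(178.24), array([-0.008, -0.001, -1.   ]), 2.1)
[0.44386461 0.25893677 0.380576  ]
[314.63721391 114.402527  ]
54 244
```

View pics/w2c.png

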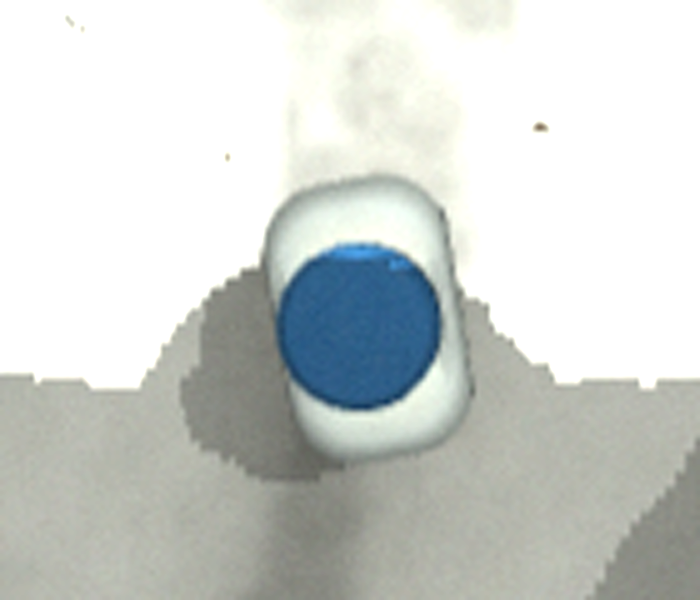

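```bash
python3 - <<'E'
from h import *
c=vision.get_calibration("wrist");print(plane(c,317.6,117.6,.097),plane(c,316,119,.123))
E
python3 -m handwheel '[[[0,-0.9,0,1],[0,-0.9,0,1],[0,0,-0.8,0.2],[0,0,-0.8,0],[0,0,-0.7,0]]]'
```

```text
[0.44208657 0.25616089 0.097     ] [0.44351388 0.25731341 0.123     ]
time_s: 2.65
tcp_pos: [0.4426, 0.256, 0.1307]
eef_rot: [-69.8, 89.8, 120.6]
contact_force: [-0.9, 0.5, -1.5]
gripper_width: 0.0872
```

```bash
python3 -m handwheel '[[[0,0,-0.8,0],[0,0,-0.5,0],[0,0,-0.2,0],[0,0,0,0]]]'
python3 -m handwheel '[[[0,0,0,0],[0,0,0,0],[0,0,0,0],[0,0,0,0],[0,0,0,0],[0,0,0,0],[0,0,0,0],[0,0,0,0]]]' 20 20
```

```text
time_s: 3.05
tcp_pos: [0.4393, 0.2537, 0.066]
eef_rot: [1.8, 89.7, -167.5]
contact_force: [0.3, -0.2, 1.3]
gripper_width: 0.0872
time_s: 3.85
tcp_pos: [0.4412, 0.2561, 0.0707]
eef_rot: [-100.2, 89.7, 90.6]
contact_force: [0.1, 0.5, -0.2]
gripper_width: 0.0338
```

```bash
python3 -m handwheel '[[[0,0,0.5,0],[0,0,0.8,0],[0.2,-0.3,0.3,0],[0.5,-0.7,0,0],[0.6,-0.8,0,0],[0.6,-0.8,0,0],[0.6,-0.8,0,0],[0.6,-0.8,0,0]]]'
python3 -m handwheel '[[[0.6,-0.8,0,0],[0.6,-0.7,0,0],[0.3,-0.3,0,0],[0,0,0,0],[0,0,0,0]]]'
```

```text
time_s: 4.65
tcp_pos: [0.5656, 0.0848, 0.1363]
eef_rot: [-71.3, 89.8, 119.9]
contact_force: [0.4, 0.1, -1.4]
gripper_width: 0.0338
time_s: 5.15
tcp_pos: [0.6282, 0.0049, 0.1333]
eef_rot: [-28.9, 89.6, 162.0]
contact_force: [-0.4, -0.1, -1.2]
gripper_width: 0.0339
```

```bash
python3 -m handwheel '[[[0,0.25,-0.5,0],[0,0,-0.5,0],[0,0,-0.2,0],[0,0,0,0],[0,0,0,0]]]'
python3 - <<'E'
from h import *
print(jaw());snap("side","s2")
E
```

```text
time_s: 5.65
tcp_pos: [0.626, 0.0192, 0.0853]
eef_rot: [-35.6, 89.6, 155.5]
contact_force: [0.1, -0.2, -1.3]
gripper_width: 0.0338
(array([0.626 , 0.0192, 0.0853]), np.float64(-168.85), array([-0.006,  0.003, -1.   ]), 5.65)
```

View pics/s2.png

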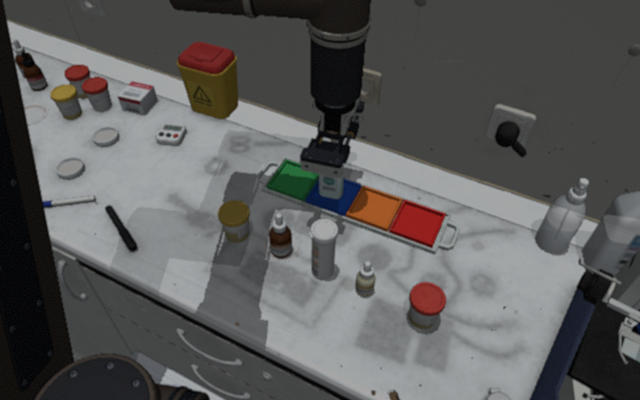

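The gel (side view about 333,183) is over the middle of the blue bay. Lowering the last few mm.

```bash
python3 -m handwheel '[[[0,-0.1,-0.08,0],[0,0,-0.05,0],[0,0,0,0],[0,0,0,0]]]'
```

```text
time_s: 6.1
tcp_pos: [0.6273, 0.0152, 0.0824]
eef_rot: [-75.0, 89.8, 116.1]
contact_force: [-0.1, 0.4, -1.5]
gripper_width: 0.0337
```

```bash
python3 -m handwheel '[[[0,0,-0.08,0],[0,0,0,0],[0,0,0,0]]]'
```

```text
time_s: 6.4
tcp_pos: [0.628, 0.015, 0.0797]
eef_rot: [-97.4, 89.8, 93.7]
contact_force: [-0.5, -0.7, -0.8]
gripper_width: 0.034
```

```bash
python3 -m handwheel '[[[0,0,-0.04,0],[0,0,0,0],[0,0,0,0]]]'
python3 -m handwheel '[[[0,0,0,0],[0,0,0,0],[0,0,0,0],[0,0,0,0],[0,0,0,0]]]' 60
python3 -m handwheel '[[[0,0,0.6,0],[0,0,0.8,0],[0,0,0.8,0],[0,0,0.8,0],[0,0,0,0]]]' 87
python3 - <<'E'
from h import *
print(jaw());c,i=snap("side","s3")
cv2.imwrite("pics/s3c.png",cv2.convertScaleAbs(cv2.resize(i[100:300,200:460],None,fx=3,fy=3,interpolation=2),alpha=1.5))
E
```

```text
time_s: 6.7
tcp_pos: [0.6288, 0.0147, 0.0798]
eef_rot: [-125.2, 89.8, 66.0]
contact_force: [-1.0, 0.4, -2.3]
gripper_width: 0.0338
time_s: 7.2
tcp_pos: [0.6286, 0.0148, 0.0791]
eef_rot: [-115.6, 89.8, 75.5]
contact_force: [-1.0, -0.2, -0.7]
gripper_width: 0.0592
time_s: 7.7
tcp_pos: [0.627, 0.0142, 0.2019]
eef_rot: [-44.8, 89.8, 146.4]
contact_force: [0.9, -0.0, 0.3]
gripper_width: 0.0868
(array([0.627 , 0.0142, 0.2019]), np.float64(-168.82), array([-0.003,  0.002, -1.   ]), 7.7)
```

View pics/s3c.png

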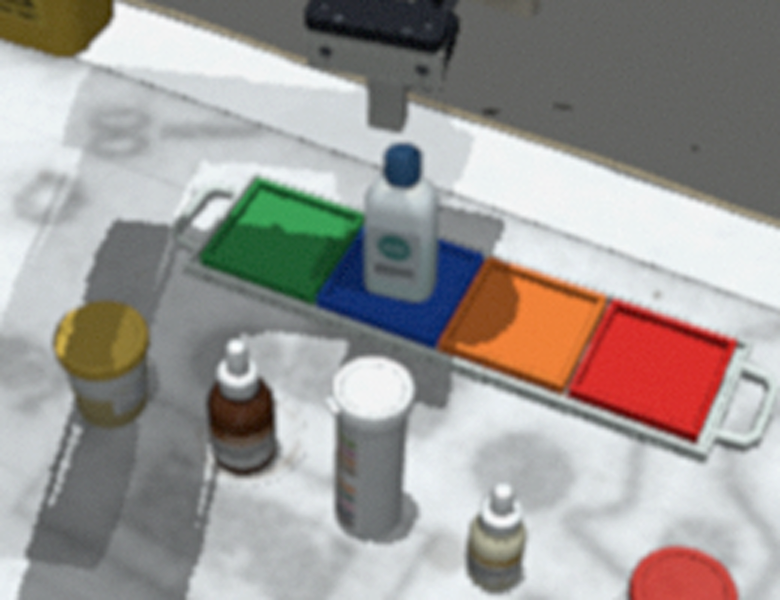

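```bash
python3 -m handwheel '[[[-0.8,0.1,0,-1],[-0.9,0.1,0,-1],[-0.9,0.1,0,-0.2],[-0.9,0.1,0,0],[-0.9,0.1,0,0],[0,0,0,0],[0,0,0,0]]]'
python3 - <<'E'
from h import *
print(jaw());c,i=snap("wrist","w3");np.save("w3.npy",c["pose"])
cv2.imwrite("pics/w3b.png",cv2.convertScaleAbs(i,alpha=1.3))
E
```

```text
time_s: 8.45
tcp_pos: [0.4405, 0.033, 0.1924]
eef_rot: [-6.5, 89.2, 173.1]
contact_force: [-0.2, -0.7, -0.1]
gripper_width: 0.0871
(array([0.4405, 0.033 , 0.1924]), np.float64(179.57), array([-0.013,  0.002, -1.   ]), 8.45)
```

View pics/w3b.png

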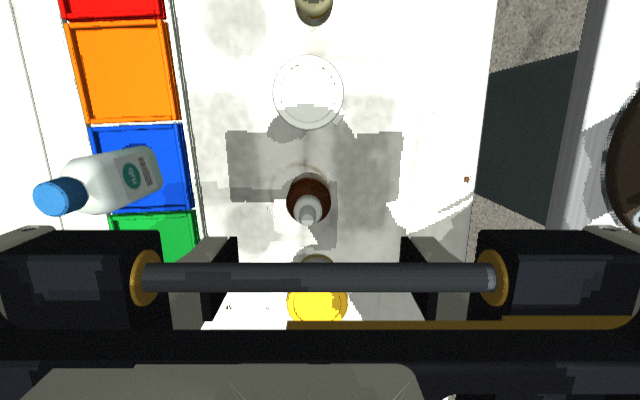

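Run:
```python
from h import *
c=vision.get_calibration("wrist")
print("bulb",plane(c,307,217,.106),"collar?",plane(c,308,208,.087));print("strip",plane(c,308,91,.126))
i=cv2.imread("pics/w3.png");cv2.imwrite("pics/w3c.png",cv2.convertScaleAbs(cv2.resize(i[50:240,240:380],None,fx=3.1,fy=3.1,interpolation=2),alpha=1.0))
```

```text
bulb [0.44965709 0.04026066 0.106     ] collar? [0.44915362 0.03808475 0.087     ]
strip [ 0.44689143 -0.05475884  0.126     ]
```

View pics/w3c.png

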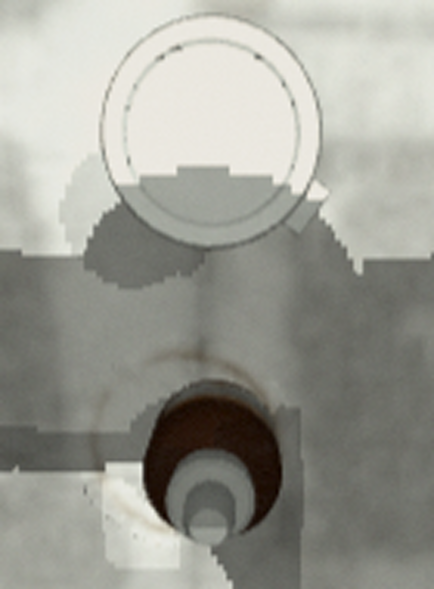

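The strip cap is at (308,91) with its tab lower right. The brown bulb is at (307,217), which puts the brown dropper at about (0.450, 0.040).

```bash
python3 -m handwheel '[[[0.25,0.15,-0.4,0],[0,0,-0.8,0],[0,0,-0.8,0],[0,0,-0.6,0],[0,0,0,0],[0,0,0,0]]]'
```

```text
time_s: 9.1
tcp_pos: [0.4552, 0.0389, 0.0841]
eef_rot: [-1.8, 89.2, 177.6]
contact_force: [0.6, -0.7, 0.5]
gripper_width: 0.087
```

```bash
python3 -m handwheel '[[[-0.13,0.03,-0.23,0],[0,0,0,0],[0,0,0,0]]]'
python3 -m handwheel '[[[0,0,0,0],[0,0,0,0],[0,0,0,0],[0,0,0,0],[0,0,0,0],[0,0,0,0],[0,0,0,0],[0,0,0,0]]]' 10 20
```

```text
time_s: 9.4
tcp_pos: [0.4516, 0.0408, 0.0763]
eef_rot: [-8.8, 89.4, 170.6]
contact_force: [0.3, 0.5, 0.6]
gripper_width: 0.087
time_s: 10.2
tcp_pos: [0.4527, 0.0415, 0.0784]
eef_rot: [-28.5, 89.6, 150.9]
contact_force: [-0.2, 0.6, -0.4]
gripper_width: 0.0285
```

```bash
python3 -m handwheel '[[[0,0,0,0],[0,0,0,0],[0,0,0,0]]]'
python3 - <<'E'
from h import *
print(jaw());c,i=snap("side","s4")
cv2.imwrite("pics/s4c.png",cv2.convertScaleAbs(cv2.resize(i[130:300,200:400],None,fx=4,fy=3.5,interpolation=2),alpha=1.6))
E
```

```text
time_s: 10.5
tcp_pos: [0.4527, 0.0415, 0.0784]
eef_rot: [-27.2, 89.6, 152.2]
contact_force: [-0.4, -0.5, 0.1]
gripper_width: 0.0236
(array([0.4527, 0.0415, 0.0784]), np.float64(179.44), array([-0.007,  0.004, -1.   ]), 10.5)
```

View pics/s4c.png

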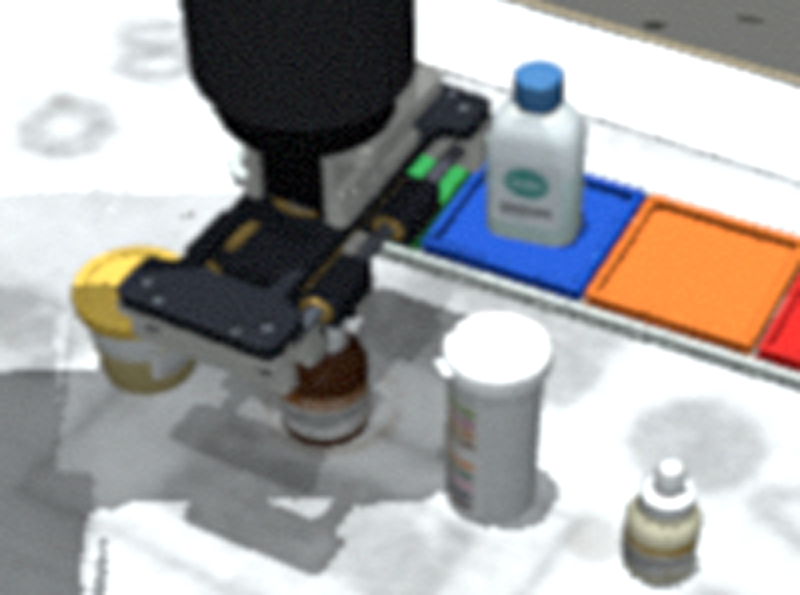

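```bash
python3 -m handwheel '[[[0,0,0.2,0],[0,0,0.5,0],[0,0,0.6,0],[0.1,-0.1,0.1,0],[0.5,-0.35,0,0],[0.8,-0.6,0,0],[0.8,-0.6,0,0],[0.8,-0.6,0,0]]]'
```

```text
time_s: 11.35
tcp_pos: [0.5734, -0.0502, 0.1392]
eef_rot: [-41.0, 89.6, 138.8]
contact_force: [-0.4, 1.1, -0.4]
gripper_width: 0.0234
```

```bash
python3 -m handwheel '[[[0.7,-0.4,0,0],[0.4,-0.2,0,0],[0,0,-0.3,0],[0,0,-0.5,0],[0,0,0,0],[0,0,0,0]]]'
python3 - <<'E'
from h import *
print(jaw());c,i=snap("side","s5")
cv2.imwrite("pics/s5c.png",cv2.convertScaleAbs(cv2.resize(i[130:300,250:450],None,fx=4,fy=3.5,interpolation=2),alpha=1.6))
E
```

```text
time_s: 11.95
tcp_pos: [0.6208, -0.0804, 0.1023]
eef_rot: [-21.8, 89.4, 157.6]
contact_force: [0.2, 0.5, -0.7]
gripper_width: 0.0232
(array([ 0.6208, -0.0804,  0.1023]), np.float64(179.48), array([-0.01 ,  0.004, -1.   ]), 11.95)
```

View pics/s5c.png

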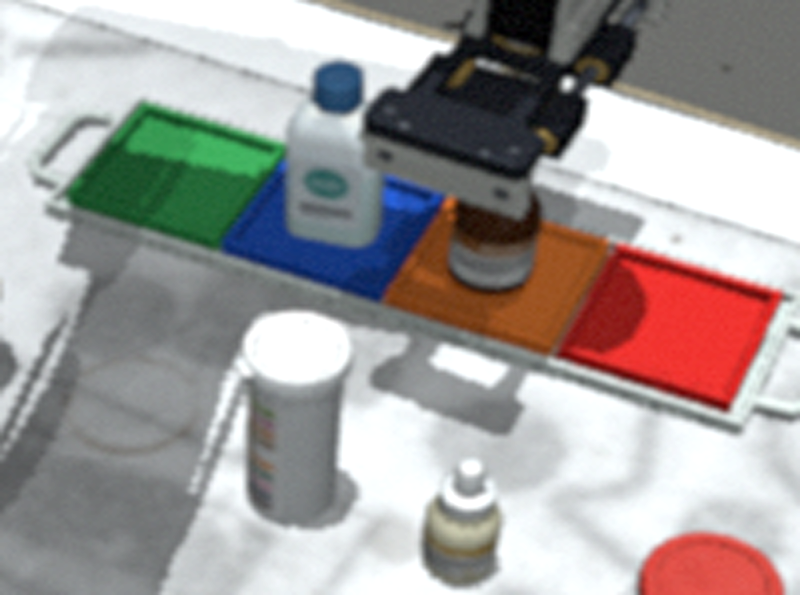

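```bash
python3 -m handwheel '[[[0.25,-0.05,-0.15,0],[0,0,-0.15,0],[0,0,0,0],[0,0,0,0]]]'
```

```text
time_s: 12.4
tcp_pos: [0.632, -0.0815, 0.0917]
eef_rot: [-32.6, 89.5, 147.0]
contact_force: [-0.1, 0.7, -0.9]
gripper_width: 0.0238
```

```bash
python3 -m handwheel '[[[0,0,-0.11,0],[0,0,0,0],[0,0,0,0]]]'
```

```text
time_s: 12.7
tcp_pos: [0.6323, -0.0813, 0.0879]
eef_rot: [-40.0, 89.6, 139.6]
contact_force: [-0.2, -0.3, -0.8]
gripper_width: 0.0234
```

```bash
python3 -m handwheel '[[[0,0,-0.03,0],[0,0,0,0],[0,0,0,0]]]'
python3 -m handwheel '[[[0,0,0,0],[0,0,0,0],[0,0,0,0],[0,0,0,0],[0,0,0,0]]]' 60
python3 -m handwheel '[[[0,0,0.6,0],[0,0,0.8,0],[0,0,0.8,0],[0,0,0.8,0],[-0.6,0,0,0],[-0.9,0,0,0],[-0.9,0.1,0,0],[-0.8,0.1,0,0]]]' 87
python3 - <<'E'
from h import *
print(jaw());c,i=snap("side","s6")
cv2.imwrite("pics/s6c.png",cv2.convertScaleAbs(cv2.resize(i[130:300,250:450],None,fx=4,fy=3.5,interpolation=2),alpha=1.6))
E
```

```text
time_s: 13.0
tcp_pos: [0.6326, -0.0813, 0.0875]
eef_rot: [-45.0, 89.6, 134.6]
contact_force: [-0.0, -0.7, -1.4]
gripper_width: 0.0234
time_s: 13.5
tcp_pos: [0.6324, -0.0814, 0.0871]
eef_rot: [-42.2, 89.6, 137.4]
contact_force: [-0.2, -0.1, 0.4]
gripper_width: 0.0568
time_s: 14.3
tcp_pos: [0.5024, -0.0739, 0.2094]
eef_rot: [-25.7, 89.5, 153.8]
contact_force: [0.7, 0.6, 0.0]
gripper_width: 0.0869
(array([ 0.5024, -0.0739,  0.2094]), np.float64(179.52), array([-0.007,  0.004, -1.   ]), 14.3)
```

View pics/s6c.png

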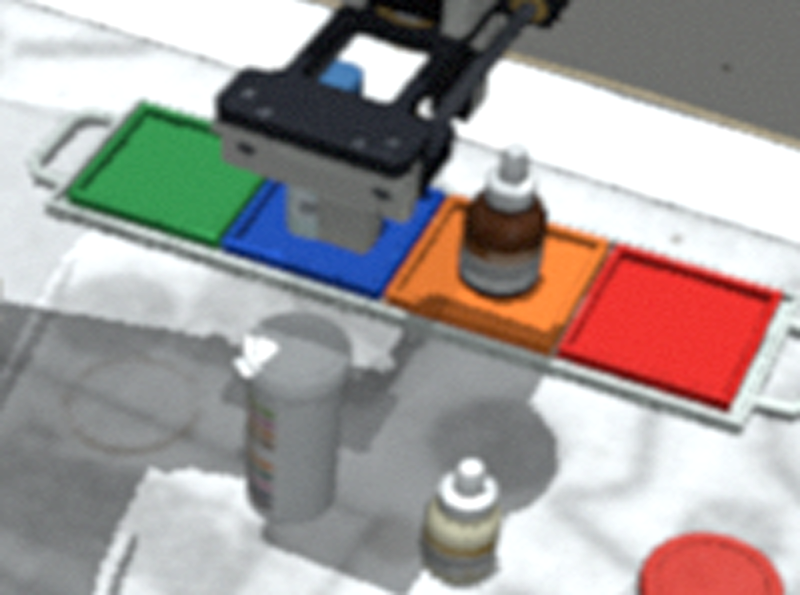

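```bash
python3 -m handwheel '[[[-0.7,0.25,0,0],[-0.7,0.22,0,0],[0,0,-0.3,0],[0,0,0,0],[0,0,0,0]]]'
python3 - <<'E'
from h import *
print(jaw());c,i=snap("wrist","w4")
cv2.imwrite("pics/w4b.png",cv2.convertScaleAbs(i,alpha=1.1))
E
```

```text
time_s: 14.85
tcp_pos: [0.439, -0.0545, 0.1987]
eef_rot: [-52.3, 89.6, 127.2]
contact_force: [0.5, 0.4, 0.2]
gripper_width: 0.0871
(array([ 0.439 , -0.0545,  0.1987]), np.float64(179.52), array([-0.005,  0.006, -1.   ]), 14.85)
```

View pics/w4b.png

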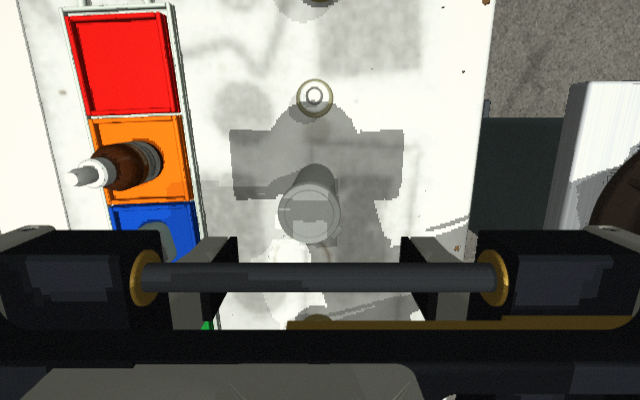

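```bash
python3 - <<'E'
from h import *
c=vision.get_calibration("wrist");print(plane(c,309,212,.126))
E
python3 -m handwheel '[[[0.2,-0.02,-0.3,0],[0,0,-0.6,0],[0,0,0,0],[0,0,0,0]]]'
```

```text
[ 0.44704448 -0.05515219  0.126     ]
time_s: 15.3
tcp_pos: [0.4511, -0.0559, 0.1604]
eef_rot: [-44.9, 89.6, 134.5]
contact_force: [1.0, -0.2, 0.1]
gripper_width: 0.0869
```

```bash
python3 -m handwheel '[[[-0.1,0.02,-0.6,0],[0,0,-0.8,0],[0,0,-0.6,0],[0,0,-0.2,0],[0,0,0,0],[0,0,0,0]]]'
```

```text
time_s: 15.9
tcp_pos: [0.4527, -0.055, 0.074]
eef_rot: [-100.9, 89.7, 78.6]
contact_force: [-0.3, 0.4, -0.0]
gripper_width: 0.0872
```

```bash
python3 -m handwheel '[[[-0.12,0,-0.03,0],[0,0,0,0],[0,0,0,0]]]'
python3 -m handwheel '[[[0,0,0,0],[0,0,0,0],[0,0,0,0],[0,0,0,0],[0,0,0,0],[0,0,0,0],[0,0,0,0],[0,0,0,0]]]' 30 15
```

```text
time_s: 16.2
tcp_pos: [0.4495, -0.0546, 0.0756]
eef_rot: [-133.9, 89.5, 45.6]
contact_force: [0.2, -0.0, 0.0]
gripper_width: 0.0873
time_s: 17.0
tcp_pos: [0.4502, -0.0544, 0.0767]
eef_rot: [-140.3, 89.4, 39.3]
contact_force: [0.4, 0.8, 1.1]
gripper_width: 0.0466
```

```bash
python3 -m handwheel '[[[0,0,0,0],[0,0,0,0],[0,0,0,0]]]'
python3 - <<'E'
from h import *
print(jaw());c,i=snap("side","s7")
cv2.imwrite("pics/s7c.png",cv2.convertScaleAbs(cv2.resize(i[130:300,250:450],None,fx=4,fy=3.5,interpolation=2),alpha=1.6))
E
```

```text
time_s: 17.3
tcp_pos: [0.4502, -0.0544, 0.0767]
eef_rot: [-140.3, 89.4, 39.2]
contact_force: [0.0, 0.0, 0.3]
gripper_width: 0.0467
(array([ 0.4502, -0.0544,  0.0767]), np.float64(179.53), array([ 0.008,  0.006, -1.   ]), 17.3)
```

View pics/s7c.png

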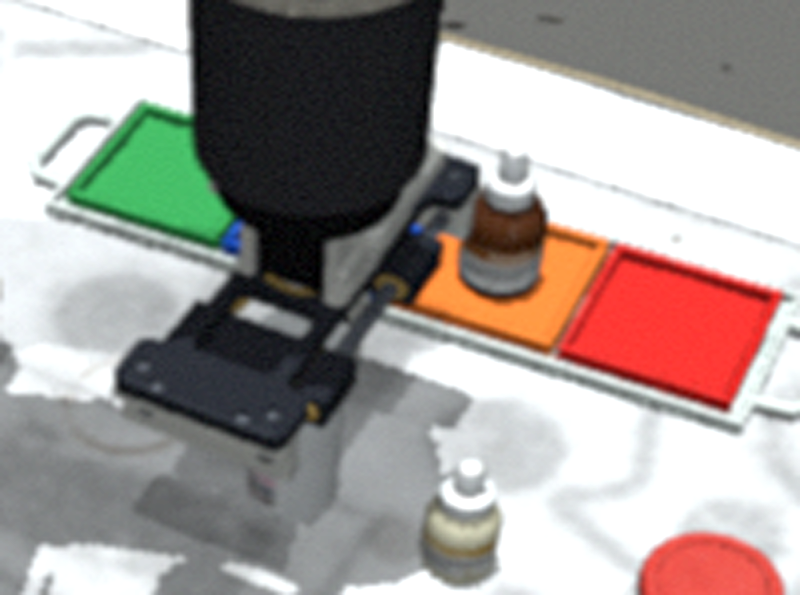

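Width 46.7 mm suggests the pads caught the cap rim (48 mm) instead of the 43 mm body. I'll open, go a little lower and grip again.

```bash
python3 -m handwheel '[[[0,0,0,0],[0,0,0,0],[0,0,0,0],[0,0,0,0]]]' 65
python3 -m handwheel '[[[-0.06,0,-0.2,0],[0,0,0,0],[0,0,0,0]]]'
```

```text
time_s: 17.75
tcp_pos: [0.4501, -0.0544, 0.0765]
eef_rot: [-139.6, 89.4, 39.9]
contact_force: [1.2, -0.5, 1.0]
gripper_width: 0.0645
time_s: 18.05
tcp_pos: [0.4473, -0.0545, 0.0676]
eef_rot: [-138.6, 89.5, 40.9]
contact_force: [0.9, 1.2, 0.4]
gripper_width: 0.0648
```

```bash
python3 -m handwheel '[[[0,0,0,0],[0,0,0,0],[0,0,0,0],[0,0,0,0],[0,0,0,0],[0,0,0,0],[0,0,0,0],[0,0,0,0]]]' 30 15
```

```text
time_s: 18.85
tcp_pos: [0.4472, -0.0545, 0.0676]
eef_rot: [-137.6, 89.5, 41.9]
contact_force: [0.1, 0.2, -0.2]
gripper_width: 0.0444
```

```bash
python3 -m handwheel '[[[0,0,0.2,0],[0,0,0.5,0],[0,0,0.6,0],[0,0,0.4,0],[0,0,0,0]]]'
python3 - <<'E'
from h import *
print(jaw());c,i=snap("side","s8")
cv2.imwrite("pics/s8c.png",cv2.convertScaleAbs(cv2.resize(i[130:300,250:450],None,fx=4,fy=3.5,interpolation=2),alpha=1.6))
E
```

```text
time_s: 19.35
tcp_pos: [0.4466, -0.0548, 0.1396]
eef_rot: [-136.1, 89.5, 43.5]
contact_force: [1.7, -0.0, -0.5]
gripper_width: 0.0442
(array([ 0.4466, -0.0548,  0.1396]), np.float64(179.52), array([ 0.006,  0.005, -1.   ]), 19.35)
```

View pics/s8c.png

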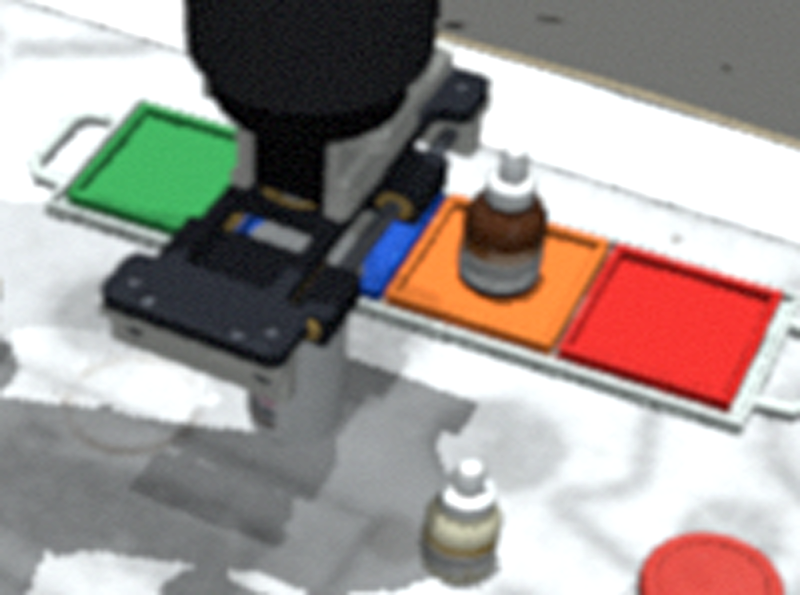

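```bash
python3 -m handwheel '[[[0.1,0.3,0,0],[0.2,0.6,0,0],[0.3,0.8,0,0],[0.3,0.8,0,0],[0.4,0.6,0,0],[0.6,0.3,0,0],[0.7,0.2,0,0],[0.6,0.2,0,0]]]'
```

```text
time_s: 20.2
tcp_pos: [0.5727, 0.106, 0.1332]
eef_rot: [-45.7, 89.7, 133.7]
contact_force: [-0.5, -1.1, -0.0]
gripper_width: 0.0442
```

```bash
python3 -m handwheel '[[[0.6,0,0,0],[0.5,0,0,0],[0.1,0,-0.3,0],[0,0,-0.5,0],[0,0,-0.2,0],[0,0,0,0],[0,0,0,0]]]'
```

```text
time_s: 20.9
tcp_pos: [0.6205, 0.11, 0.0821]
eef_rot: [7.4, 89.2, -173.1]
contact_force: [0.0, -0.1, 0.5]
gripper_width: 0.044
```

```bash
python3 -m handwheel '[[[0.08,-0.02,-0.1,0],[0,0,0,0],[0,0,0,0]]]'
```

```text
time_s: 21.2
tcp_pos: [0.6243, 0.1097, 0.0797]
eef_rot: [3.8, 89.3, -176.7]
contact_force: [0.0, -0.1, -0.2]
gripper_width: 0.0443
```

```bash
python3 -m handwheel '[[[0,0,-0.07,0],[0,0,0,0],[0,0,0,0]]]'
```

```text
time_s: 21.5
tcp_pos: [0.6248, 0.1098, 0.0779]
eef_rot: [-0.6, 89.4, 178.9]
contact_force: [-0.0, 0.4, -0.8]
gripper_width: 0.0442
```

```bash
python3 -m handwheel '[[[0,0,-0.05,0],[0,0,0,0],[0,0,0,0]]]'
python3 -m handwheel '[[[0,0,0,0],[0,0,0,0],[0,0,0,0],[0,0,0,0],[0,0,0,0],[0,0,0,0]]]' 80
python3 -m handwheel '[[[0,0,0.6,0],[0,0,0.8,0],[0,0,0.8,0],[0,0,0.9,0],[-0.9,0,0,0],[-0.9,0,0,0],[-0.9,0,0,0],[-0.9,-0.4,0,0]]]' 87
python3 - <<'E'
from h import *
print(jaw());c,i=snap("side","s9")
cv2.imwrite("pics/s9c.png",cv2.convertScaleAbs(cv2.resize(i[100:300,250:450],None,fx=4,fy=3,interpolation=2),alpha=1.6))
E
```

```text
time_s: 21.8
tcp_pos: [0.6252, 0.1098, 0.0765]
eef_rot: [-2.4, 89.5, 177.1]
contact_force: [-0.2, 0.3, -0.4]
gripper_width: 0.0443
time_s: 22.4
tcp_pos: [0.6251, 0.1098, 0.0761]
eef_rot: [-1.9, 89.5, 177.6]
contact_force: [-0.0, 0.4, 1.2]
gripper_width: 0.0791
time_s: 23.2
tcp_pos: [0.4796, 0.0938, 0.2028]
eef_rot: [4.8, 89.4, -175.8]
contact_force: [-0.2, -0.4, -0.1]
gripper_width: 0.0872
(array([0.4796, 0.0938, 0.2028]), np.float64(179.43), array([-0.01 , -0.001, -1.   ]), 23.2)
```

View pics/s9c.png

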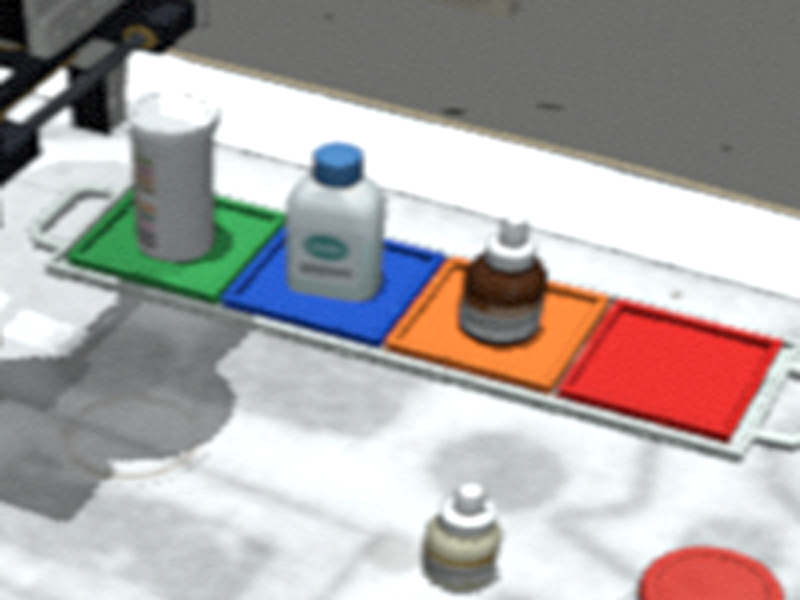

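```bash
python3 -m handwheel '[[[-0.1,-0.6,0,0],[-0.1,-1,0,0],[-0.1,-1,0,0],[-0.1,-1,0,0],[-0.1,-1,0,0],[-0.1,-1,0,0],[-0.1,-1,0,0],[-0.1,-1,0,0]]]'
python3 -m handwheel '[[[-0.05,-0.7,0,0],[0,0,0,0],[0,0,0,0]]]'
python3 - <<'E'
from h import *
print(jaw());c,i=snap("wrist","w5")
H=hsv(i);m=((H[...,0]>170)|(H[...,0]<8))&(H[...,1]>140)
for b in blobs(m,200):print(b[0],b[1],b[2],plane(c,*b[2],.072))
E
```

```text
time_s: 24.05
tcp_pos: [0.4379, -0.2203, 0.2065]
eef_rot: [-29.1, 89.8, 150.9]
contact_force: [1.2, -0.5, 0.1]
gripper_width: 0.0871
time_s: 24.35
tcp_pos: [0.4343, -0.2539, 0.2064]
eef_rot: [-24.2, 89.7, 155.4]
contact_force: [0.3, 1.2, -0.4]
gripper_width: 0.0872
(array([ 0.4343, -0.2539,  0.2064]), np.float64(179.6), array([-0.004,  0.002, -1.   ]), 24.35)
3210 (np.int32(285), np.int32(157), np.int32(65), np.int32(64)) (np.float64(316.8), np.float64(188.6)) [ 0.43648451 -0.25935348  0.072     ]
2667 (np.int32(104), np.int32(208), np.int32(90), np.int32(55)) (np.float64(157.6), np.float64(228.1)) [ 0.59259948 -0.22100541  0.072     ]
```

View pics/w5.png

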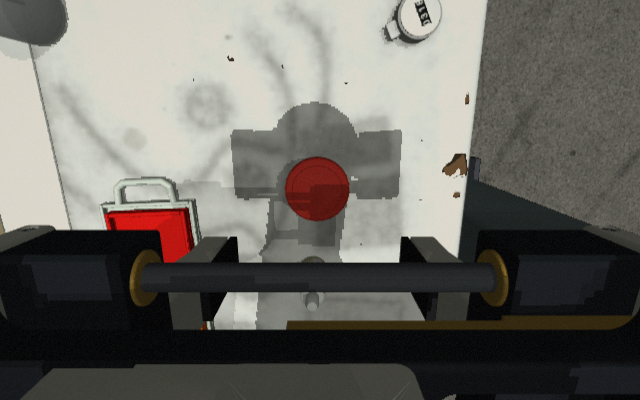

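The red lid at (317,189) gives the cup at about (0.436, -0.259). Descending.

```bash
python3 -m handwheel '[[[0,-0.12,-0.6,0],[0,0,-0.8,0],[0,0,-0.8,0],[0,0,-0.7,0],[0,0,0,0],[0,0,0,0]]]'
```

```text
time_s: 25.0
tcp_pos: [0.4372, -0.2538, 0.0903]
eef_rot: [-175.3, 89.9, 4.8]
contact_force: [0.5, -0.0, 0.5]
gripper_width: 0.0871
```

```bash
python3 -m handwheel '[[[-0.04,-0.13,-0.5,0],[0,0,-0.3,0],[0,0,-0.1,0],[0,0,0,0],[0,0,0,0]]]'
```

```text
time_s: 25.5
tcp_pos: [0.4407, -0.2584, 0.0597]
eef_rot: [168.2, 89.3, -11.5]
contact_force: [-0.4, -0.3, 0.4]
gripper_width: 0.0871
```

```bash
python3 -m handwheel '[[[-0.13,-0.02,-0.15,0],[0,0,0,0],[0,0,0,0]]]'
python3 -m handwheel '[[[0,0,0,0],[0,0,0,0],[0,0,0,0],[0,0,0,0],[0,0,0,0],[0,0,0,0],[0,0,0,0]]]' 45 20
python3 -m handwheel '[[[0,0,0.2,0],[0,0,0.3,0],[0,0,0,0]]]'
```

```text
time_s: 25.8
tcp_pos: [0.436, -0.2594, 0.0548]
eef_rot: [168.2, 89.2, -11.5]
contact_force: [-0.1, -0.8, 0.2]
gripper_width: 0.087
time_s: 26.5
tcp_pos: [0.4361, -0.2595, 0.0551]
eef_rot: [167.8, 89.2, -11.9]
contact_force: [0.3, 0.1, 0.9]
gripper_width: 0.0594
time_s: 26.8
tcp_pos: [0.4359, -0.2595, 0.0762]
eef_rot: [167.3, 89.2, -12.3]
contact_force: [-0.1, -0.6, -0.8]
gripper_width: 0.0592
```

```bash
python3 -m handwheel '[[[0.1,0,0.6,0],[0.4,0.1,0.4,0],[0.7,0.3,0,0],[0.8,0.35,0,0],[0.8,0.35,0,0],[0.8,0.4,0,0],[0.7,0.3,0,0],[0.3,0.1,0,0]]]'
python3 -m handwheel '[[[0,0,0,0],[0,0,0,0]]]'
```

```text
time_s: 27.6
tcp_pos: [0.6236, -0.1803, 0.1179]
eef_rot: [173.8, 89.2, -6.0]
contact_force: [-0.2, 0.7, -0.2]
gripper_width: 0.0591
time_s: 27.8
tcp_pos: [0.6241, -0.1796, 0.1165]
eef_rot: [173.9, 89.3, -5.9]
contact_force: [-1.3, 0.4, -0.2]
gripper_width: 0.059
```

```bash
python3 -m handwheel '[[[0.23,0.1,-0.5,0],[0,0,-0.5,0],[0,0,-0.1,0],[0,0,0,0],[0,0,0,0]]]'
```

```text
time_s: 28.3
tcp_pos: [0.6296, -0.1779, 0.0734]
eef_rot: [174.6, 89.2, -5.4]
contact_force: [0.1, 0.8, -1.1]
gripper_width: 0.059
```

```bash
python3 -m handwheel '[[[0.1,0.05,-0.15,0],[0,0,0,0],[0,0,0,0]]]'
```

```text
time_s: 28.6
tcp_pos: [0.6348, -0.1763, 0.0695]
eef_rot: [175.0, 89.0, -5.0]
contact_force: [-0.4, 0.3, -0.7]
gripper_width: 0.0589
```

```bash
python3 -m handwheel '[[[0,0,-0.13,0],[0,0,0,0],[0,0,0,0]]]'
```

```text
time_s: 28.9
tcp_pos: [0.6354, -0.1762, 0.0646]
eef_rot: [175.1, 89.0, -4.9]
contact_force: [-0.5, 0.0, 0.5]
gripper_width: 0.059
```

```bash
python3 -m handwheel '[[[0,0,-0.04,0],[0,0,0,0],[0,0,0,0]]]'
python3 -m handwheel '[[[0,0,0,0],[0,0,0,0],[0,0,0,0],[0,0,0,0],[0,0,0,0],[0,0,0,0]]]' 86
python3 -m handwheel '[[[0,0,0.6,0],[0,0,0.8,0],[0,0,0.8,0],[0,0,0.9,0],[-0.9,-0.3,0,0],[-0.9,-0.3,0,0],[-0.9,-0.3,0,0],[-0.9,-0.3,0,0]]]'
python3 -m handwheel '[[[0,-0.9,0,0],[0,-0.9,0,0],[0,-0.9,0,0],[0,-0.9,0,0],[0,0,0,0],[0,0,0,0],[0,0,0,0]]]'
python3 - <<'E'
from h import *
print(jaw());c,i=snap("side","s10");ct,t=snap("top","t10")
cv2.imwrite("pics/s10c.png",cv2.convertScaleAbs(cv2.resize(i[100:340,180:460],None,fx=2.8,fy=2.5,interpolation=2),alpha=1.6))
cv2.imwrite("pics/t10c.png",cv2.convertScaleAbs(cv2.resize(t[140:290,180:440],None,fx=3,fy=3,interpolation=2),alpha=1.6))
E
```

```text
time_s: 29.2
tcp_pos: [0.6356, -0.1764, 0.0644]
eef_rot: [173.5, 88.9, -6.5]
contact_force: [0.9, 0.6, -0.5]
gripper_width: 0.059
time_s: 29.8
tcp_pos: [0.6355, -0.1764, 0.0638]
eef_rot: [173.5, 88.9, -6.5]
contact_force: [-0.5, -0.2, -0.7]
gripper_width: 0.086
time_s: 30.6
tcp_pos: [0.4897, -0.2243, 0.1908]
eef_rot: [169.2, 89.0, -10.5]
contact_force: [-0.6, -0.3, -0.1]
gripper_width: 0.0861
time_s: 31.3
tcp_pos: [0.4832, -0.3739, 0.1931]
eef_rot: [171.1, 88.8, -8.7]
contact_force: [0.4, -0.9, 0.5]
gripper_width: 0.0861
(array([ 0.4832, -0.3739,  0.1931]), np.float64(-179.82), array([ 0.02 , -0.003, -1.   ]), 31.3)
```

View pics/s10c.png

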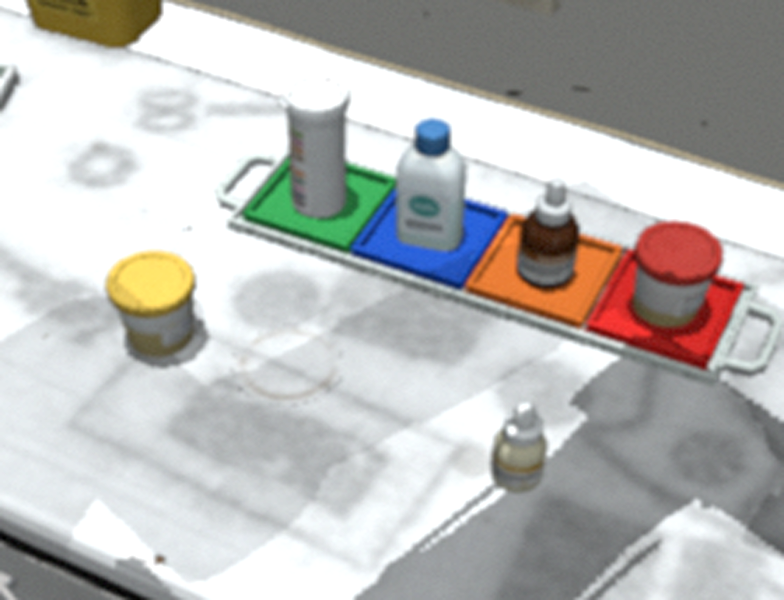

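View pics/t10c.png

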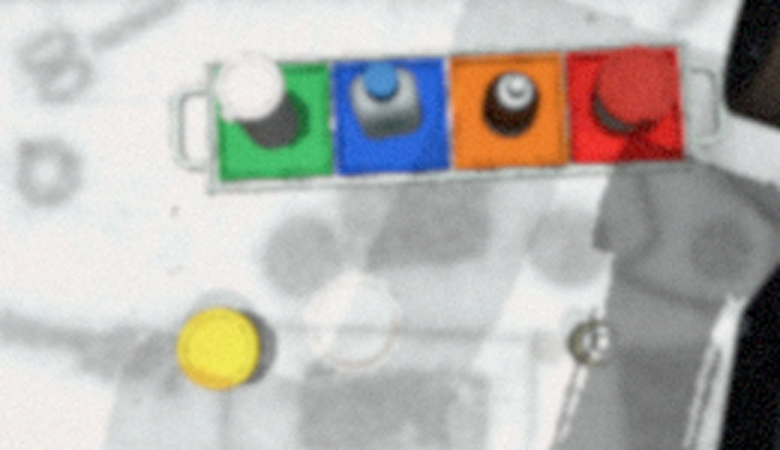

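Run:
```python
from h import *
c=vision.get_calibration("top")
for n,u,z in(("strip",(263.3,169.3),.135),("gel",(307.3,167.3),.132),("brown",(352,170),.117),("red",(392.3,168),.081),("yellow",(252.8,255.8),.072)):print(n,plane(c,*u,z).round(4))
s=cv2.imread("pics/t10.png");H=hsv(s);m=(H[...,0]>=20)&(H[...,0]<=32)&(H[...,1]>140);m[:230]=0
print([b for b in blobs(m,200)])
print(readout.get_state()["contact_force"])
```

```text
strip [0.6232 0.1076 0.135 ]
gel [0.6271 0.0146 0.132 ]
brown [ 0.6233 -0.0816  0.117 ]
red [ 0.6346 -0.1758  0.081 ]
yellow [0.4421 0.1389 0.072 ]
[(np.int32(531), (np.int32(240), np.int32(244), np.int32(26), np.int32(25)), (np.float64(252.7), np.float64(255.8)))]
[ 0.16790433  0.1356711  -0.59322859]
```

All four are within about 8 mm of their bay centres and upright. The look-alikes have not moved, and the arm is clear.

```bash
python3 -c "
from plant import close_job
print(close_job())"
```

```text
the job is handed in; nothing more can be done
None
```

All four things are standing in their bays, and I handed the job in after about 31 s. I found them in the camera images. The order was gel to blue, brown dropper to orange, strip tube to green, then red-lidded cup to red. Each was lowered to the bay floor before I let go.

- **Regrip:** the first grip on the strip tube read 46.7 mm, so the pads were probably on the cap rim. I opened, went about 8 mm lower and gripped the body at 44 mm before lifting.
- **Last checks:** in the final side and top pictures all four look upright and fully inside their bays. Measured from the top view, the strip tube, gel and red cup are within about 2 mm of their bay centres.
- **Disagreement:** for the brown dropper the top view says it is about 8 mm off centre in x, while the tool position at release says about 1 mm. I picked that pixel by hand on the small bulb. Both values are within the 25 mm limit.
- **Look-alikes and arm:** the yellow cup moved 0.1 pixel. The pale dropper I only judged by eye; it looks upright and in place. The arm ended well clear, with contact force near zero.

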